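# Hold the check cell in the light path of the varnish colour meter

## Task

Check the open-path varnish colour meter: turn its selector knob until the pointer clicks into the position marked with two dots, and only then pick up the tall slim solid-glass cell from the tray, gripping it by its two frosted faces only and never touching its clear faces with the fingers. Hold it upright in the light path midway between the lamp and sensor heads, clear faces square to the two lenses, with the beam crossing the middle of its width about a third of the way up, and without it touching the meter. Finish while still holding it there, steady, with the selector still on two dots; leave the short cell and the thick cell standing in their places.

Things in the scene. Friction and masses are not known exactly. Their poses are not given: they have to be found in the camera images.
- meter: Grey colour meter, fixed; place and yaw vary. Origin on the bench under the middle of the light path, z up. x points from its selector console to the light path (roughly away from the robot). Lamp head with cooling fins at +y, sensor head at -y, each 50 x 54 mm, tops 102 mm above the bench. Console 130 x 130 mm, top 56 mm above the bench, centred at x = -118 mm.
- beam_mid (a point): Middle of the light path, on the beam halfway between the two round lenses, 75 mm above the bench. Axes as the meter; the beam runs along y. 64 mm are free between the lens rings; below is only a base plate, 12 mm high.
- selector (a joint): Selector angle, rad, grows clockwise seen from above. Four click stops: 0 small ring, 0.55 one dot, 1.1 two dots (wanted), 1.65 three dots; end stops just beyond the first and last. When let go it springs into the nearest stop; passing a click takes about 0.1 N m. Starts at the ring or at one dot.
- selector_grip (a point): Where to grip the knob, on its upright axis, 128 mm from the light path, 80 mm above the bench. Knob: black bar 46 x 14 mm, top 92 mm above the bench, on a round skirt 50 mm across, 7 mm high. The bar's pointed end with the white line is the pointer; this point's x points along it: 0.825 - joint value, rad anticlockwise from above, from the meter's +x.
- tall_cell: The cell to use: glass block 26 mm (x) by 28 mm (y), 85 mm tall, about 150 g, standing loose on the tray, yaw varies. Origin at the centre of its underside, z up. Frosted faces look to +x and -x: matt white plates 24 mm wide, 4 mm thick, full height, 26 mm over both. Clear faces look to +y and -y, standing 2 mm beyond the plates' edges; the beam shall pass along y.
- tall_cell_clear: Clear glass core of the tall cell (18 x 28 x 85 mm), fixed between the frosted plates; same origin and axes as the tall cell. The fingers must not touch it.
- cell_window (a point): Point on the tall cell's middle axis 24 mm above its underside, where the beam is best sent through. Axes as the cell.
- cell_tray: Low wooden tray, fixed, 110 x 230 mm, rim 14 mm high, inner floor 6 mm above the bench; place and yaw vary. Origin at the centre of its underside. Three cells stand in a row along its y, about 72 mm apart, in any order.
- short_cell: Another cell like the tall one but only 50 mm tall; leave it. Origin at the centre of its underside.
- thick_cell: Another cell, as tall as the tall one but 50 mm long in its y; leave it. Origin at the centre of its underside.
Things that resemble listed ones, but are neither listed nor needed, are in the scene too. Leave any blue or purple look-alike of the tall_cell alone.

How it is judged:
On the way, in this order (a step that is already met when the one before it is completed fails the run):
1. the selector clicks into the two-dot position while the tall cell still stands on the tray (value of joint selector between 0.98 and 1.22 rad and distance of tall_cell from where it was at the start of the episode below 0.02 m), for 0.3 s.
2. the tall cell is lifted by its frosted faces (height (world z) of tall_cell above 0.03 m and contact force between the fingers and tall_cell above 1 N), for 0.2 s.
At the end, for the whole second after the job is handed in: Fingers hold the tall cell still, off the meter: window point within 6 mm sideways of the beam, 15 mm along it and 16 mm in height of its middle; upright within 0.12 rad, clear faces square to the beam within 0.15 rad; selector within 0.12 rad of two dots (1.1) (x of cell_window in the frame of beam_mid between -0.006 and 0.006 m and y of cell_window in the frame of beam_mid between -0.015 and 0.015 m and z of cell_window in the frame of beam_mid between -0.016 and 0.016 m and angle between the y axis of tall_cell and the y axis of meter, either way round below 0.15 rad and angle between tall_cell's own z axis and vertical below 0.12 rad and contact force between the fingers and tall_cell above 1 N and contact force between tall_cell and meter below 0.3 N and value of joint selector between 0.98 and 1.22 rad and linear speed of tall_cell below 0.02 m/s); the arm keeps its last pose, push and grip.
It fails at once if the fingers touch the clear glass of the tall cell (contact force between the fingers and tall_cell_clear above 1 N).
It fails at once if the tall cell is tipped over (angle between tall_cell's own z axis and vertical above 0.6 rad).
It fails at once if the short cell is knocked or moved (distance of short_cell from where it was at the start of the episode above 0.03 m or angle between short_cell's own z axis and vertical above 0.4 rad).
It fails at once if the thick cell is knocked or moved (distance of thick_cell from where it was at the start of the episode above 0.03 m or angle between thick_cell's own z axis and vertical above 0.4 rad).
It also fails if it takes over 51 s, if anything falls off the work surface, if the arm or the gripper's body presses on something with over 40 N, if the wrist force passes 120 N, or if a joint passes its speed limit or range.

## Robot

A 6-joint arm with a two-finger parallel gripper is mounted at the origin on a cart in front of the work surface, level with it; the furniture and walls round the work are solid. World frame = base frame: x ahead of the robot, y to its left, z up, the work surface at z = 0. Lengths are in m, angles in rad, forces in N, time in s.
With the tool pointing down it reaches from about 0.325 to 0.775 m from the base axis. Payload 5.5 kg.
Tool frame: the origin (TCP) lies on the centre line of the jaws, within the pads' length; the fingertips stand 19 mm ahead of it and the grasp point (between the pads) is the TCP; z points along the fingers, x is the direction in which the jaws open and shut, and the axes are right-handed (so a half turn about z gives the same grasp; the last joint's range is limited). The gripper opens to 88 mm and grips with 3 to 60 N. Pads are 20 mm wide; open, the fingers measure 115 mm over their backs; the gripper's body (75 mm by 178 mm) begins 61 mm behind the grasp point.
Start: joints at [1.215, 0.091, 1.231, -0, 1.82, -0.057], TCP at [0.177, 0.573, 0.242] pointing down, gripper open.
Joint ranges: [-2.87, 2.87], [-0.86, 2.18], [0.17, 2.46], [-1.51, 4.65], [0.06, 2.69], [-2.65, 2.65]. Speed limits (rad/s): [2.57, 2.57, 3.01, 3.14, 3.14, 3.14].

## Interface

Orientations are given as a unit quaternion [w, x, y, z].
In Python, from plant import robot, vision, close_job gives the robot as it stands.
- The arm moves only by the tool servo_tool, never from a script. Its argument "deltas" is a list of rows, each a list of 5 numbers: the finger opening in m, from 0 to 0.0878, then the shift along the tool's x, y, z in m, then the turn about the tool's z in rad. A call has 1 to 10 rows; each row shifts and turns the commanded pose from where the row before left it, along the tool's axes as they then stand; what a row does not reach is not made up. A row lasts 1/8 s, in which the tool goes at most 62.5 mm and 10.7 degrees, less where a joint would pass 70% of its speed; a pose out of reach is approached as far as the arm can. A call with a gripper value outside its range is refused whole. The fingers move at their own pace and stop on an object; the grip force is fixed at half the most. Time passes only in rows, so rows that do not move let the fingers close. It gives the time, the measured TCP pose, the force and the opening at its end, in the units of the state.
- robot.read_state(): the state, without advancing time (a new reading comes with each control period).
- vision.get_image(name): name is "scene" or "top" or "wrist"; returns the picture (480x640x3 uint8, blue, green, red); there is no depth.
- vision.camera_info(name): a dict with "fx", "fy", "cx", "cy" (pixels), "world_to_cam" (4x4, takes a point from world to camera coordinates); the wrist camera has in their place "tool_from_camera" (4x4, takes a point from camera to tool coordinates, whose origin is the TCP and whose axes are the tool frame's). Camera axes: x right, y down, z forward; pixel columns grow to the right and rows downward; lengths in m; the calibration is good to about 2 mm. A picture is of the moment at which its call begins: read the wrist's pose just before it. camera_info takes no time and is no camera call.
- close_job(): hands the job in, once; it reports no verdict.
The state is a dict: "t": time; "qpos": joint angles; "joint_velocities": joint speeds; "joint_efforts": joint torques, N m; "tool_pos": TCP position; "tcp_rot": TCP orientation; "wrist_force": force on the tool from outside, world axes, zero at the start; "wrist_torque": the same for the moment, N m; "opening": finger opening in m.
Only numpy, scipy, OpenCV 4.12 (cv2) and the standard library are available. Lean on these libraries where they do the work, as an engineer would, in place of code of your own. Each camera call takes 0.05 s, during which the arm holds its last target.

## Working session

There is one attempt and no reset: what is moved stays moved. The work goes in short steps, Python scripts to look and compute and a tool call to move; the robot and the scene stay as the last step left them, time stands still between calls to the robot, and variables do not carry over. Pictures are saved under pics/ and viewed, and the job is handed in when it is done.

Besides the shell and the picture viewer there is one more tool, called after "Call:" by a JSON object that holds its "op" and its "data", one argument or row to a line. servo_tool: Moves the arm, as the interface text tells. Its arguments: {"type":"object","properties":{"deltas":{"type":"array","items":{"type":"array","items":{"type":"number"}}}},"required":["deltas"]}

```bash
ls; mkdir -p pics
python3 - <<'E'
from plant import robot, vision
import cv2,json
print(robot.read_state())
for n in ["scene","top","wrist"]:
    im=vision.get_image(n); cv2.imwrite(f"pics/{n}0.png",im)
    print(n,vision.camera_info(n))
E
```

```text
pics
{'t': 0.0, 'qpos': array([ 1.21530775e+00,  9.18221897e-02,  1.23186454e+00, -4.13063780e-06,
        1.81978682e+00, -5.66914261e-02]), 'joint_velocities': array([-1.88004985e-05,  4.29698743e-04,  5.78971007e-04,  1.37975999e-04,
        1.88997304e-05,  4.70658495e-05]), 'joint_efforts': array([-5.40676574e-04, -4.46469176e+01, -4.06438780e+01,  6.97945990e-02,
        2.94360181e-02, -2.20082461e-04]), 'tool_pos': array([0.17653156, 0.57317561, 0.24054085]), 'tcp_rot': array([ 5.16519792e-04,  8.04478306e-01,  5.93981289e-01, -7.85911010e-04]), 'wrist_force': array([ 0.13397711, -0.84470669, -0.01698298]), 'wrist_torque': array([-0.03751451,  0.0059566 , -0.06122532]), 'opening': 0.08798800184247928}
scene {'fx': 466.4284836523246, 'fy': 466.4284836523246, 'cx': 334.6410802227739, 'cy': 234.3976010396725, 'world_to_cam': array([[-0.69951891, -0.71459871, -0.00468755,  0.38424669],
       [-0.54535036,  0.53805816, -0.64271798,  0.37015193],
       [ 0.46180761, -0.44703703, -0.76608852,  0.64458034],
       [ 0.        ,  0.        ,  0.        ,  1.        ]])}
top {'fx': 516.3981676833214, 'fy': 516.3981676833214, 'cx': 318.456647245615, 'cy': 232.4292518712151, 'world_to_cam': array([[-0.00270512, -0.99995435, -0.0091641 ,  0.02788134],
       [-0.99028636,  0.00395272, -0.13898671,  0.59969643],
       [ 0.13901659,  0.00869911, -0.99025184,  1.04922598],
       [ 0.        ,  0.        ,  0.        ,  1.        ]])}
wrist {'fx': 401.5456569532307, 'fy': 401.5456569532307, 'cx': 325.08711418777574, 'cy': 243.1510376872482, 'tool_from_camera': array([[ 9.99999279e-01,  1.19970120e-03,  5.98669368e-05,
        -6.47063063e-04],
       [-1.16477616e-03,  9.56296881e-01,  2.92395142e-01,
        -8.06101542e-02],
       [ 2.93536238e-04, -2.92395001e-01,  9.56297588e-01,
        -1.42777605e-01],
       [ 0.00000000e+00,  0.00000000e+00,  0.00000000e+00,
         1.00000000e+00]])}
```

View pics/top0.png

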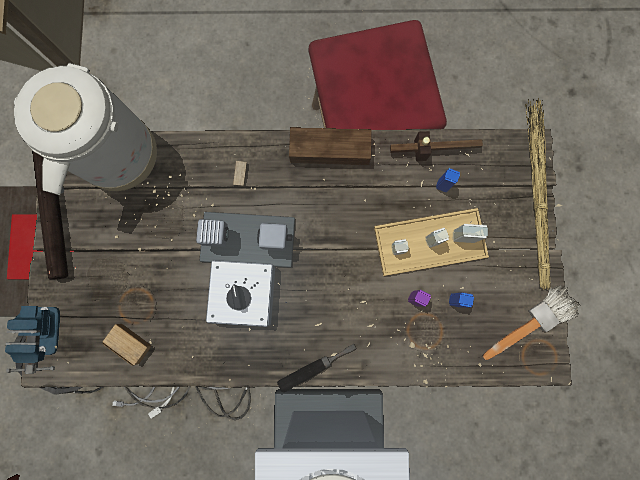

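View pics/scene0.png

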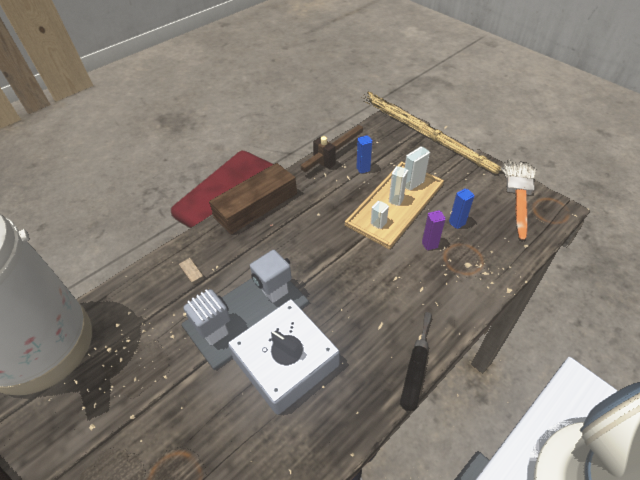

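View pics/wrist0.png

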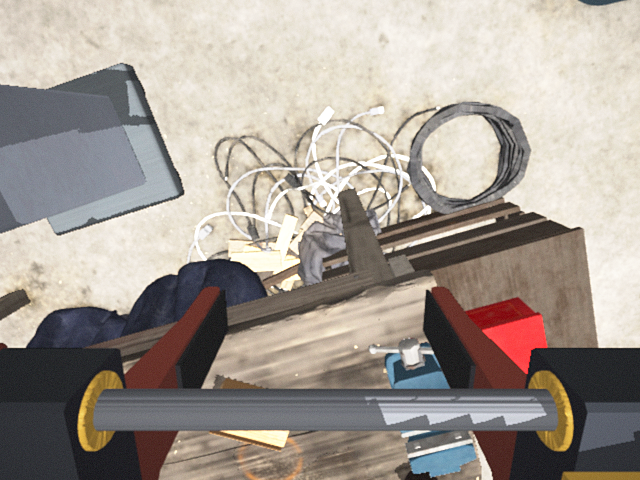

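Run:
```python
import cv2
im=cv2.imread("pics/top0.png")
cv2.imwrite("pics/top0_m.png",cv2.resize(im[205:335,190:305],None,fx=5,fy=4.6,interpolation=cv2.INTER_CUBIC)[:, :] )
cv2.imwrite("pics/top0_t.png",cv2.resize(im[200:320,365:500],None,fx=5,fy=5,interpolation=cv2.INTER_CUBIC))
im=cv2.imread("pics/scene0.png")
cv2.imwrite("pics/sc0_m.png",cv2.resize(im[240:420,170:350],None,fx=3.3,fy=3.3,interpolation=cv2.INTER_CUBIC))
cv2.imwrite("pics/sc0_t.png",cv2.resize(im[130:260,335:485],None,fx=4.5,fy=4.5,interpolation=cv2.INTER_CUBIC))
```

```text
(no output)
```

View pics/top0_m.png

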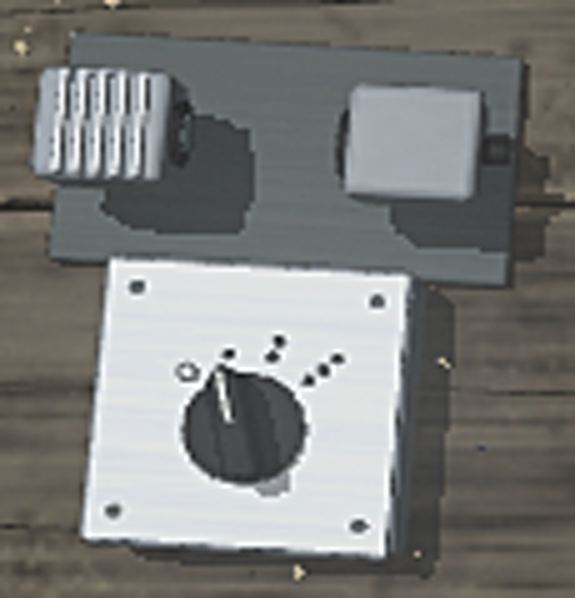

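View pics/top0_t.png

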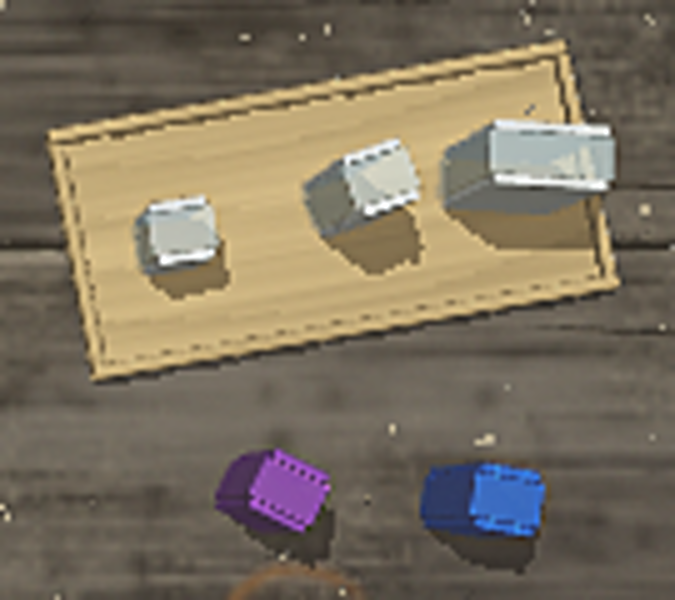

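View pics/sc0_m.png

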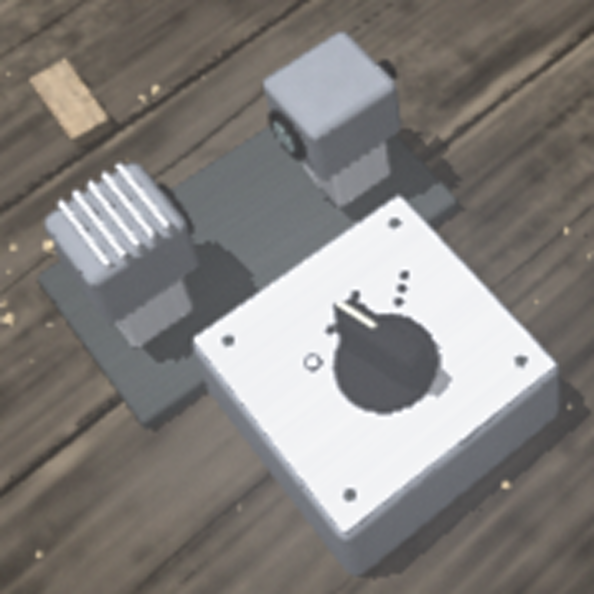

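View pics/sc0_t.png

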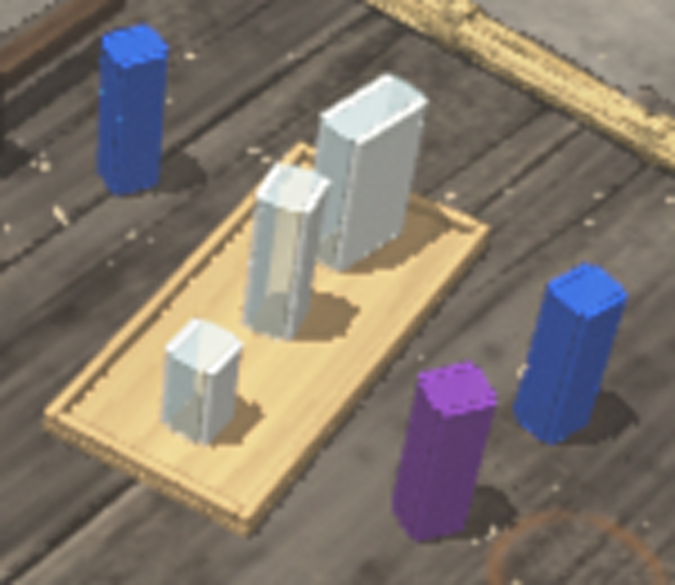

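```bash
cat > h.py <<'E'
import numpy as np
from plant import robot, vision
from scipy.spatial.transform import Rotation as R
def ray(name,uv,z,T=None):
    c=vision.camera_info(name)
    if T is None: M=np.linalg.inv(c['world_to_cam'])
    else: M=T@c['tool_from_camera']
    out=[]
    for (u,v) in np.atleast_2d(uv):
        d=M[:3,:3]@np.array([(u-c['cx'])/c['fx'],(v-c['cy'])/c['fy'],1]); o=M[:3,3]
        out.append(o+d*(z-o[2])/d[2])
    return np.array(out)
def proj(name,P,T=None):
    c=vision.camera_info(name)
    M=c['world_to_cam'] if T is None else np.linalg.inv(T@c['tool_from_camera'])
    P=np.atleast_2d(P); q=P@M[:3,:3].T+M[:3,3]
    return np.c_[c['fx']*q[:,0]/q[:,2]+c['cx'],c['fy']*q[:,1]/q[:,2]+c['cy']]
def toolT(s):
    T=np.eye(4); q=s['tcp_rot']; T[:3,:3]=R.from_quat([q[1],q[2],q[3],q[0]]).as_matrix(); T[:3,3]=s['tool_pos']; return T
def yaw(s): m=toolT(s)[:3,:3]; return np.arctan2(m[1,0],m[0,0])
E
python3 - <<'E'
from h import *
def m(p): return np.c_[p[:,0]/5+190-.4,p[:,1]/4.6+205-.4]
def t(p): return np.c_[p[:,0]/5+365-.4,p[:,1]/5+200-.4]
A=np.array
P=ray("top",m(A([[112,260],[410,275],[385,555],[83,540]])),.056); print(P,P.mean(0))
for i in range(4): d=P[(i+1)%4]-P[i]; print(np.linalg.norm(d),np.arctan2(d[1],d[0]))
# screws/ heads
print("head R",ray("top",m(A([[352,86],[480,91],[475,200],[345,193]])),.102))
print("knob skirt",ray("top",m(A([[182,430],[307,430],[243,372],[243,486]])),.063))
print("pointer",ray("top",m(A([[217,368],[230,422]])),.092))
print("dots",ray("top",m(A([[187,372],[229,353],[273,357],[279,342],[308,380],[323,370],[338,358]])),.056))
print("tall",(P:=ray("top",t(A([[343,155],[400,139],[420,196],[366,216]])),.091)),P.mean(0))
for i in range(4): d=P[(i+1)%4]-P[i]; print(np.linalg.norm(d),np.arctan2(d[1],d[0]))
for n,q,z in [("short",[[150,202],[208,196],[215,254],[157,266]],.056),("thick",[[492,120],[610,125],[613,188],[490,184]],.091),("tray",[[50,132],[565,42],[618,285],[96,380]],.014)]:
    P=ray("top",t(A(q)),z);print(n,P,P.mean(0))
E
```

```text
[[0.53862388 0.24666924 0.056     ]
 [0.53143162 0.12290898 0.056     ]
 [0.40737452 0.13186879 0.056     ]
 [0.41421781 0.25528971 0.056     ]] [0.47291196 0.18918418 0.056     ]
0.12396906356786645 -1.628845463925036
0.12438023444642367 3.069494620777689
0.1236104953602936 1.5154063395695077
0.12470438703559654 -0.06918243352135323
head R [[0.61030469 0.14238582 0.102     ]
 [0.6078891  0.09106563 0.102     ]
 [0.56020861 0.09276248 0.102     ]
 [0.56344629 0.14456389 0.102     ]]
knob skirt [[0.46241498 0.21459174 0.063     ]
 [0.46227082 0.16355155 0.063     ]
 [0.48793421 0.19016284 0.063     ]
 [0.43780063 0.18921397 0.063     ]]
pointer [[0.48859806 0.19580355 0.092     ]
 [0.46539216 0.19016599 0.092     ]]
dots [[0.48826779 0.21441072 0.056     ]
 [0.49669159 0.19725182 0.056     ]
 [0.49484914 0.1790555  0.056     ]
 [0.5015424  0.17669322 0.056     ]
 [0.48455341 0.1644551  0.056     ]
 [0.48898807 0.15833998 0.056     ]
 [0.49431971 0.15223069 0.056     ]]
tall [[ 0.59570658 -0.2056912   0.091     ]
 [ 0.60212969 -0.22884061  0.091     ]
 [ 0.57893931 -0.23601222  0.091     ]
 [ 0.57092998 -0.21407708  0.091     ]] [ 0.58692639 -0.22115528  0.091     ]
0.024023975390007602 -1.3001414402907623
0.024273975111901932 -2.84167204226903
0.02335165721121335 1.9208918958379166
0.02615727044833874 0.32635683439967644
short [[ 0.5812988  -0.13248849  0.056     ]
 [ 0.58371976 -0.1566304   0.056     ]
 [ 0.55947771 -0.15889028  0.056     ]
 [ 0.55457035 -0.13476552  0.056     ]] [ 0.56976665 -0.14569367  0.056     ]
thick [[ 0.60972762 -0.26615385  0.091     ]
 [ 0.60749076 -0.31351507  0.091     ]
 [ 0.58187876 -0.31349174  0.091     ]
 [ 0.58369265 -0.26427086  0.091     ]] [ 0.59569745 -0.28935788  0.091     ]
tray [[ 0.61731716 -0.09572656  0.014     ]
 [ 0.656019   -0.32036009  0.014     ]
 [ 0.54985302 -0.33823873  0.014     ]
 [ 0.50985568 -0.11348658  0.014     ]] [ 0.58326121 -0.21695299  0.014     ]
```

Call:
{"op": "servo_tool", "data": {
  "deltas": [
    [0.0878, -0.02, 0.027, 0, 0],
    [0.0878, -0.03, 0.042, 0, 0],
    [0.0878, -0.03, 0.042, 0, 0],
    [0.0878, -0.03, 0.042, 0, 0],
    [0.0878, -0.03, 0.042, 0, 0],
    [0.0878, -0.03, 0.042, 0, 0],
    [0.0878, -0.03, 0.042, 0, 0],
    [0.0878, -0.03, 0.042, 0, 0],
    [0.0878, -0.03, 0.042, 0, 0],
    [0.0878, -0.022, 0.023, 0, 0]
  ]
}}

```text
t: 1.4
tool_pos: [0.4635, 0.1883, 0.2411]
tcp_rot: [0.0, 0.805, 0.593, -0.0]
wrist_force: [-1.1, 0.6, -0.3]
opening: 0.0876
```

Call:
{"op": "servo_tool", "data": {
  "deltas": [
    [0.0878, 0, 0, 0, -0.13],
    [0.0878, 0, 0, 0, -0.13],
    [0.0878, 0, 0, 0, -0.13],
    [0.0878, 0, 0, 0, -0.12],
    [0.0878, 0, 0, 0, 0],
    [0.0878, 0, 0, 0, 0]
  ]
}}

```text
t: 2.15
tool_pos: [0.4624, 0.1903, 0.2415]
tcp_rot: [-0.0, 0.63, 0.777, -0.0]
wrist_force: [0.7, -0.7, -0.2]
opening: 0.0875
```

Run:
```python
from h import *
import cv2
s=robot.read_state(); T=toolT(s); im=vision.get_image("wrist"); cv2.imwrite("pics/w1.png",im)
np.save("w1.npy",T); print(s['t'],s['tool_pos'],yaw(s),T[:3,2],s['wrist_force'])
print(proj("wrist",[[.463,.19,.092],[.591,.182,.012]],T))
```

```text
2.15 [0.46244079 0.19029908 0.24147965] 1.779727876112965 [-3.09876167e-04 -5.70715778e-05 -9.99999950e-01] [ 0.71311374 -0.66687338 -0.22513059]
[[325.209339   233.19081735]
 [291.88111465 327.39995923]]
```

View pics/w1.png

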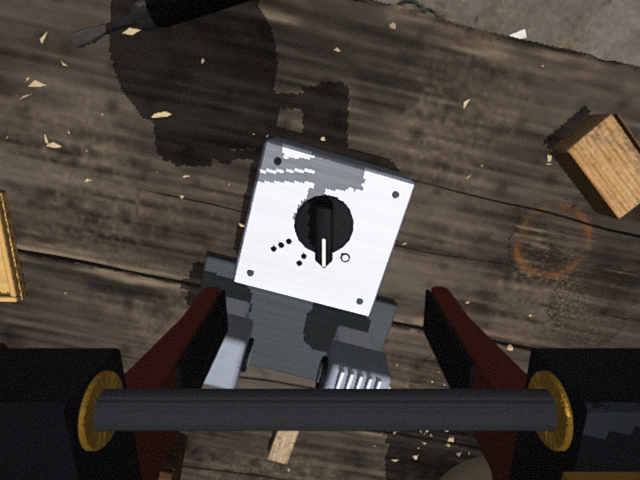

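Run:
```python
import cv2
im=cv2.imread("pics/w1.png")
cv2.imwrite("pics/w1c.png",cv2.resize(im[130:400,195:425],None,fx=2.2*1.4,fy=2.2,interpolation=cv2.INTER_CUBIC)[:, :] if 0 else cv2.resize(im[130:325,225:425],None,fx=3,fy=3,interpolation=cv2.INTER_CUBIC))
```

```text
(no output)
```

View pics/w1c.png

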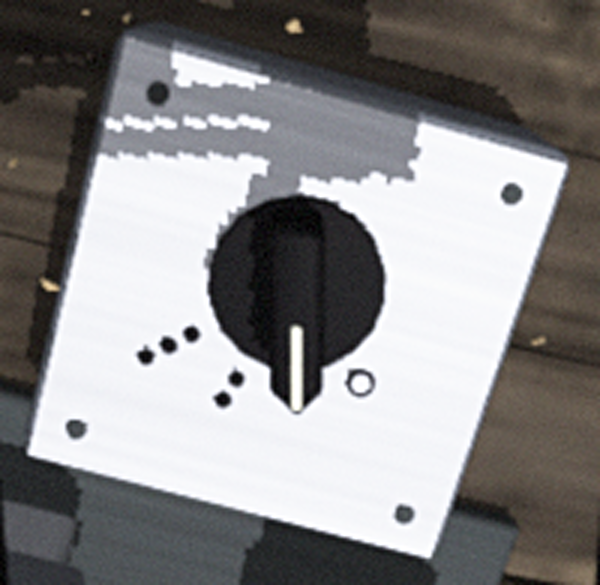

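Run:
```python
from h import *
T=np.load("w1.npy")
f=lambda p: np.array(p)/3+[225-.33,130-.33]
def rep(n,p,z):
    P=ray("wrist",f(p),z,T); print(n,P.mean(0).round(4)); 
    for i in range(len(P)):
        d=P[(i+1)%len(P)]-P[i]; print("  ",np.linalg.norm(d).round(4),np.arctan2(d[1],d[0]).round(3))
    return P
rep("screws",[[157,93],[512,193],[404,514],[76,428]],.056)
rep("corners",[[122,38],[567,162],[432,557],[28,455]],.056)
rep("skirt",[[209,282],[384,282],[296,196],[296,367]],.063)
P=rep("ptr",[[297,412],[296,327]],.092);print(P)
```

```text
screws [0.4747 0.1883 0.056 ]
   0.1003 1.508
   0.1002 -0.065
   0.1001 -1.638
   0.0998 3.078
corners [0.4747 0.1883 0.056 ]
   0.1243 1.514
   0.1236 -0.06
   0.1241 -1.631
   0.1233 3.083
skirt [0.4634 0.1886 0.063 ]
   0.0481 1.781
   0.0339 -2.139
   0.0484 0.209
   0.0343 -2.161
ptr [0.4787 0.192  0.092 ]
   0.0229 -2.921
   0.0229 0.22
[[0.48984595 0.19450724 0.092     ]
 [0.46751382 0.18951065 0.092     ]]
```

Call:
{"op": "servo_tool", "data": {
  "deltas": [
    [0.0878, -0.0015, 0.0015, 0.03, 0.01],
    [0.0878, 0, 0, 0.035, 0],
    [0.0878, 0, 0, 0.035, 0],
    [0.06, 0, 0, 0.03, 0],
    [0.05, 0, 0, 0.02, 0],
    [0.04, 0, 0, 0.0065, 0],
    [0.03, 0, 0, 0, 0],
    [0.01, 0, 0, 0, 0],
    [0.0, 0, 0, 0, 0],
    [0.0, 0, 0, 0, 0]
  ]
}}

```text
t: 3.45
tool_pos: [0.4646, 0.1892, 0.0857]
tcp_rot: [0.0, 0.633, 0.775, 0.0]
wrist_force: [-0.3, -0.6, -0.8]
opening: 0.0207
```

Call:
{"op": "servo_tool", "data": {
  "deltas": [
    [0.0, 0, 0, 0, 0],
    [0.0, 0, 0, 0, 0],
    [0.0, 0, 0, 0, 0]
  ]
}}

```text
t: 3.82
tool_pos: [0.4644, 0.1894, 0.0855]
tcp_rot: [0.0, 0.632, 0.775, 0.0]
wrist_force: [-0.5, 1.3, 1.7]
opening: 0.0139
```

Call:
{"op": "servo_tool", "data": {
  "deltas": [
    [0.0, 0, 0, 0, 0.1],
    [0.0, 0, 0, 0, 0.1],
    [0.0, 0, 0, 0, 0.1],
    [0.0, 0, 0, 0, 0.1],
    [0.0, 0, 0, 0, 0.1],
    [0.0, 0, 0, 0, 0.06],
    [0.0, 0, 0, 0, 0],
    [0.0, 0, 0, 0, 0],
    [0.0, 0, 0, 0, 0]
  ]
}}

```text
t: 4.95
tool_pos: [0.4644, 0.1897, 0.0855]
tcp_rot: [-0.0, 0.822, 0.57, 0.001]
wrist_force: [0.4, 5.4, 1.2]
opening: 0.0136
```

Run:
```python
from h import *
import cv2
s=robot.read_state(); print(s['t'],s['tool_pos'],yaw(s),s['wrist_force'],s['wrist_torque'],s['opening'])
im=vision.get_image("wrist"); cv2.imwrite("pics/w2.png",im)
```

```text
4.95 [0.46442958 0.18973207 0.08545244] 1.2130842326424731 [0.37123464 5.40068856 1.2395883 ] [ 0.85521217 -0.00856162  0.14816381] 0.013551553291476948
```

View pics/w2.png

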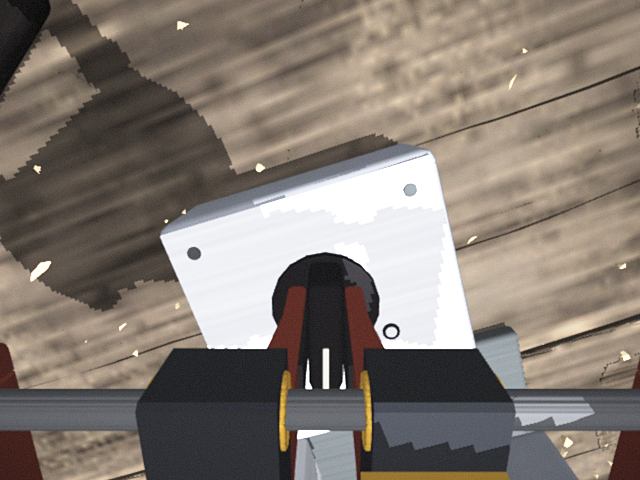

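Call:
{"op": "servo_tool", "data": {
  "deltas": [
    [0.06, 0, 0, 0, 0],
    [0.06, 0, 0, 0, 0],
    [0.06, 0, 0, 0, 0],
    [0.07, 0, 0, 0, 0],
    [0.0878, 0, 0, -0.02, 0],
    [0.0878, 0, 0, -0.04, 0],
    [0.0878, 0, 0, -0.04, 0],
    [0.0878, 0, 0, -0.04, 0],
    [0.0878, 0, 0, -0.015, 0],
    [0.0878, 0, 0, 0, 0]
  ]
}}

```text
t: 6.25
tool_pos: [0.4647, 0.1893, 0.2413]
tcp_rot: [0.0, 0.822, 0.57, 0.001]
wrist_force: [0.6, -0.6, -0.3]
opening: 0.088
```

Run:
```python
from h import *
import cv2
s=robot.read_state(); T=toolT(s); im=vision.get_image("wrist"); cv2.imwrite("pics/w3.png",im)
np.save("w3.npy",T); print(s['t'],s['tool_pos'],yaw(s),s['wrist_force'])
cv2.imwrite("pics/w3c.png",cv2.resize(im[130:370,190:470],None,fx=2.5,fy=2.5,interpolation=cv2.INTER_CUBIC))
```

```text
6.25 [0.46467548 0.18927033 0.24130218] 1.2120480910007205 [ 0.64153208 -0.5590893  -0.28017919]
```

View pics/w3c.png

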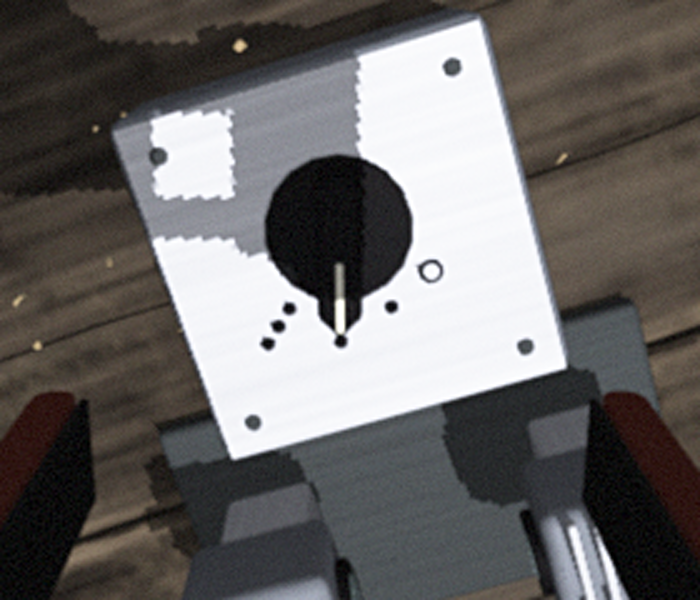

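Call:
{"op": "servo_tool", "data": {
  "deltas": [
    [0.0878, -0.02, 0.016, 0, 0],
    [0.0878, -0.037, 0.028, 0, 0],
    [0.0878, -0.038, 0.029, 0, 0],
    [0.0878, -0.038, 0.029, 0, 0],
    [0.0878, -0.038, 0.029, 0, 0],
    [0.0878, -0.038, 0.029, 0, 0],
    [0.0878, -0.038, 0.029, 0, 0],
    [0.0878, -0.038, 0.029, 0, 0],
    [0.0878, -0.037, 0.028, 0, 0],
    [0.0878, -0.019, 0.012, 0, 0]
  ]
}}

```text
t: 7.55
tool_pos: [0.5856, -0.2225, 0.2369]
tcp_rot: [-0.002, 0.822, 0.569, -0.001]
wrist_force: [-0.1, 0.5, 0.4]
opening: 0.0875
```

Call:
{"op": "servo_tool", "data": {
  "deltas": [
    [0.0878, 0, 0, 0, 0.15],
    [0.0878, 0, 0, 0, 0.15],
    [0.0878, 0, 0, 0, 0.15],
    [0.0878, 0, 0, 0, 0.15],
    [0.0878, 0, 0, 0, 0.15],
    [0.0878, 0, 0, 0, 0.15],
    [0.0878, 0, 0, 0, 0],
    [0.0878, 0, 0, 0, 0]
  ]
}}

```text
t: 8.55
tool_pos: [0.586, -0.2203, 0.2395]
tcp_rot: [-0.0, 0.988, 0.157, -0.0]
wrist_force: [-0.4, 0.7, 0.4]
opening: 0.0881
```

Run:
```python
from h import *
import cv2
s=robot.read_state(); T=toolT(s); im=vision.get_image("wrist"); cv2.imwrite("pics/w4.png",im)
np.save("w4.npy",T); print(s['t'],s['tool_pos'],yaw(s),s['wrist_force'])
print(proj("wrist",[[.587,-.221,.091],[.587,-.221,.006]],T))
T=np.load("w3.npy")
P=ray("wrist",np.array([[158,157],[453,67],[526,347],[253,422]])/2.5+[190-.4,130-.4],.056,T); print(P.mean(0))
for i in range(4):
  d=P[(i+1)%4]-P[i]; print(np.linalg.norm(d),np.arctan2(d[1],d[0]))
```

```text
8.55 [ 0.58597566 -0.22025177  0.23950549] 0.315395781496085 [-0.37453545  0.69627083  0.42424551]
[[326.75472407 233.06443337]
 [326.45509734 209.24763819]]
[0.47526739 0.18834113 0.056     ]
0.10036117730584683 1.5066441317928754
0.09997567422298036 -0.06678547367131162
0.10003269130353448 -1.6394581743957488
0.09952423848577893 3.078106021882789
```

View pics/w4.png

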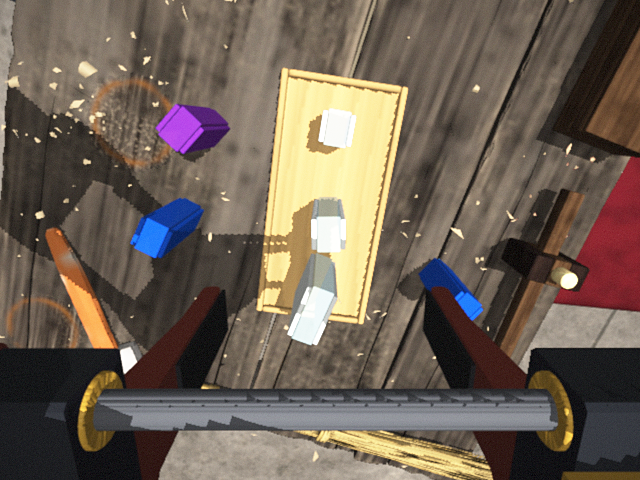

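Run:
```python
import cv2
im=cv2.imread("pics/w4.png")
cv2.imwrite("pics/w4c.png",cv2.resize(im[180:280,280:380],None,fx=6,fy=6,interpolation=cv2.INTER_CUBIC))
```

```text
(no output)
```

View pics/w4c.png

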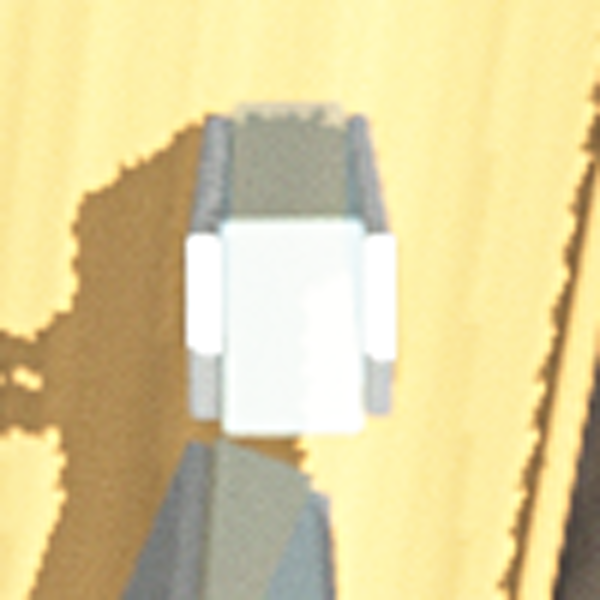

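Run:
```python
from h import *
T=np.load("w4.npy")
f=lambda p: np.array(p)/6+[280-.4,180-.4]
P=ray("wrist",f([[221,217],[363,217],[366,431],[226,434]]),.091,T)
print(P,P.mean(0))
for i in range(4):
  d=P[(i+1)%4]-P[i]; print(np.linalg.norm(d),np.arctan2(d[1],d[0]))
Q=ray("wrist",f([[186,325],[394,325]]),.091,T); print(Q.mean(0),np.linalg.norm(Q[1]-Q[0]))
L=(np.linalg.inv(T)@np.r_[P.mean(0),1]); print(L)
L=(np.linalg.inv(T)@np.r_[Q.mean(0),1]); print(L)
# scene check
print(proj("scene",[[.587,-.221,.091]]))
```

```text
[[ 0.57554459 -0.21072015  0.091     ]
 [ 0.59225656 -0.2052431   0.091     ]
 [ 0.60158839 -0.2315277   0.091     ]
 [ 0.58478593 -0.23745824  0.091     ]] [ 0.58854387 -0.2212373   0.091     ]
0.01758658117354053 0.31670131534117096
0.027891996948346112 -1.229647223481585
0.017818359453434133 -2.8022864664278155
0.028290062183562056 1.9035677096778176
[ 0.58801468 -0.22124491  0.091     ] 0.02611030530658866
[0.00224841 0.00185358 0.14850238 1.        ]
[0.00174296 0.00169666 0.14850289 1.        ]
[[399.38065049 171.51532733]]
```

Call:
{"op": "servo_tool", "data": {
  "deltas": [
    [0.0878, 0.002, 0.002, 0.02, -0.02],
    [0.0878, 0, 0, 0.035, 0],
    [0.0878, 0, 0, 0.035, 0],
    [0.0878, 0, 0, 0.035, 0],
    [0.0878, 0, 0, 0.03, 0],
    [0.0878, 0, 0, 0.0125, 0],
    [0.0878, 0, 0, 0, 0]
  ]
}}

```text
t: 9.48
tool_pos: [0.588, -0.2218, 0.0712]
tcp_rot: [-0.001, 0.986, 0.166, -0.001]
wrist_force: [0.5, 0.0, -0.2]
opening: 0.0877
```

Run:
```python
from h import *
import cv2
s=robot.read_state(); print(s['t'],s['tool_pos'],yaw(s),s['wrist_force'])
im=vision.get_image("wrist"); cv2.imwrite("pics/w5.png",im)
im=vision.get_image("scene"); cv2.imwrite("pics/s5.png",cv2.resize(im[80:280,300:560],None,fx=3,fy=3,interpolation=cv2.INTER_CUBIC))
```

```text
9.475 [ 0.5879865  -0.22177173  0.07115837] 0.33257035627560877 [ 0.50320896  0.01720378 -0.19623156]
```

View pics/w5.png

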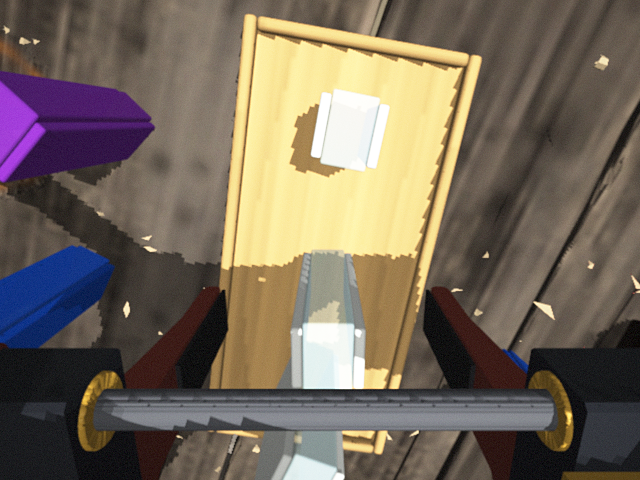

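View pics/s5.png

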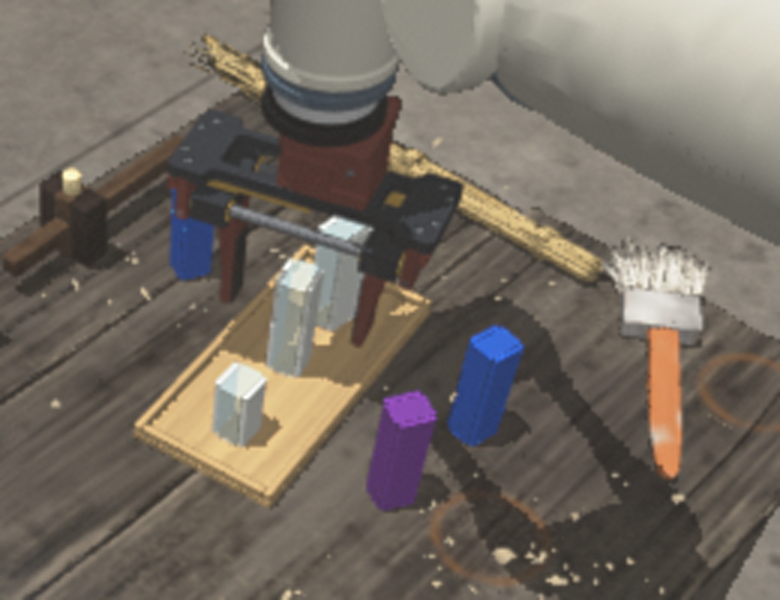

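Call:
{"op": "servo_tool", "data": {
  "deltas": [
    [0.07, 0, 0, 0, 0],
    [0.055, 0, 0, 0, 0],
    [0.045, 0, 0, 0, 0],
    [0.038, 0, 0, 0, 0],
    [0.032, 0, 0, 0, 0],
    [0.028, 0, 0, 0, 0],
    [0.024, 0, 0, 0, 0],
    [0.02, 0, 0, 0, 0],
    [0.01, 0, 0, 0, 0],
    [0.0, 0, 0, 0, 0]
  ]
}}

```text
t: 10.82
tool_pos: [0.5886, -0.222, 0.0726]
tcp_rot: [-0.0, 0.986, 0.165, -0.0]
wrist_force: [0.7, 1.0, -1.0]
opening: 0.0258
```

Call:
{"op": "servo_tool", "data": {
  "deltas": [
    [0.0, 0, 0, 0, 0],
    [0.0, 0, 0, 0, 0]
  ]
}}

```text
t: 11.08
tool_pos: [0.5886, -0.222, 0.0726]
tcp_rot: [-0.0, 0.986, 0.165, -0.0]
wrist_force: [-0.3, 0.7, -0.1]
opening: 0.0262
```

Call:
{"op": "servo_tool", "data": {
  "deltas": [
    [0.0, 0, 0, -0.01, 0],
    [0.0, 0, 0, -0.02, 0],
    [0.0, 0, 0, -0.025, 0],
    [0.0, 0, 0, -0.03, 0],
    [0.0, 0, 0, -0.03, 0.05],
    [0.0, 0, 0, -0.03, 0.08],
    [0.0, 0, 0, -0.02, 0.09],
    [0.0, 0, 0, 0, 0.09],
    [0.0, 0, 0, 0, 0.085],
    [0.0, 0, 0, 0, 0]
  ]
}}

```text
t: 12.32
tool_pos: [0.5887, -0.2221, 0.2393]
tcp_rot: [0.0, 1.0, -0.031, 0.001]
wrist_force: [0.2, -0.0, -1.4]
opening: 0.0261
```

Run:
```python
from h import *
import cv2
s=robot.read_state(); print(s['t'],s['tool_pos'],yaw(s),s['wrist_force'],s['opening'])
im=vision.get_image("wrist"); cv2.imwrite("pics/w6.png",im)
```

```text
12.325 [ 0.58873695 -0.22208005  0.23934249] -0.06225582070132812 [ 0.15972502 -0.00815337 -1.37151118] 0.0260695750948659
```

View pics/w6.png

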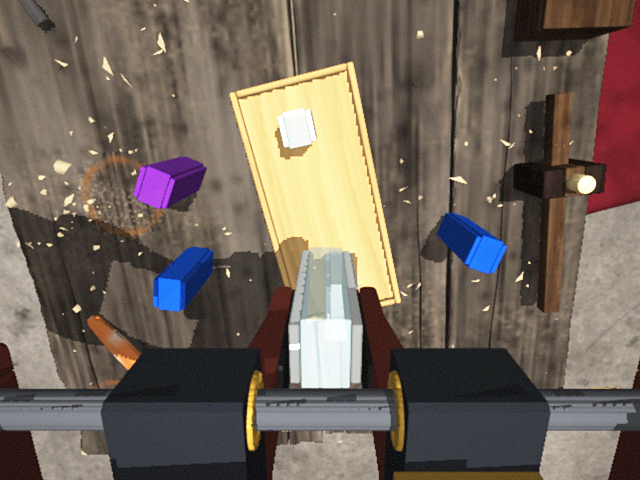

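Call:
{"op": "servo_tool", "data": {
  "deltas": [
    [0.0, -0.001, -0.02, 0, 0],
    [0.0, -0.002, -0.035, 0, 0],
    [0.0, -0.003, -0.05, 0, 0],
    [0.0, -0.003, -0.05, 0, 0],
    [0.0, -0.003, -0.05, 0, 0],
    [0.0, -0.003, -0.05, 0, 0],
    [0.0, -0.003, -0.05, 0, 0],
    [0.0, -0.002, -0.045, 0, 0],
    [0.0, -0.001, -0.035, 0, 0],
    [0.0, -0.001, -0.017, 0, 0]
  ]
}}

```text
t: 13.62
tool_pos: [0.5911, 0.1833, 0.2377]
tcp_rot: [-0.0, 1.0, -0.03, -0.0]
wrist_force: [0.1, -0.6, -1.9]
opening: 0.0257
```

Call:
{"op": "servo_tool", "data": {
  "deltas": [
    [0.0, 0, 0, 0, 0],
    [0.0, 0, 0, 0, 0],
    [0.0, 0, 0, 0, 0]
  ]
}}

```text
t: 14.0
tool_pos: [0.5922, 0.1793, 0.2378]
tcp_rot: [0.0, 0.999, -0.032, 0.0]
wrist_force: [0.3, -0.2, -1.2]
opening: 0.0257
```

Run:
```python
from h import *
import cv2
s=robot.read_state(); print(s['t'],s['tool_pos'],yaw(s),s['wrist_force'],s['opening'])
im=vision.get_image("wrist"); cv2.imwrite("pics/w7.png",im); np.save("w7.npy",toolT(s))
im=vision.get_image("scene"); cv2.imwrite("pics/s7.png",im)
```

```text
14.0 [0.59216414 0.17925496 0.23776277] -0.06471338864327585 [ 0.30806994 -0.23216428 -1.19985603] 0.025651199749230486
```

View pics/w7.png

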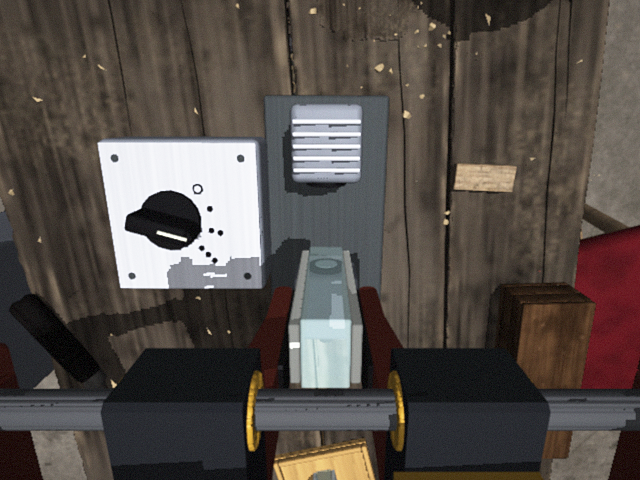

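View pics/s7.png

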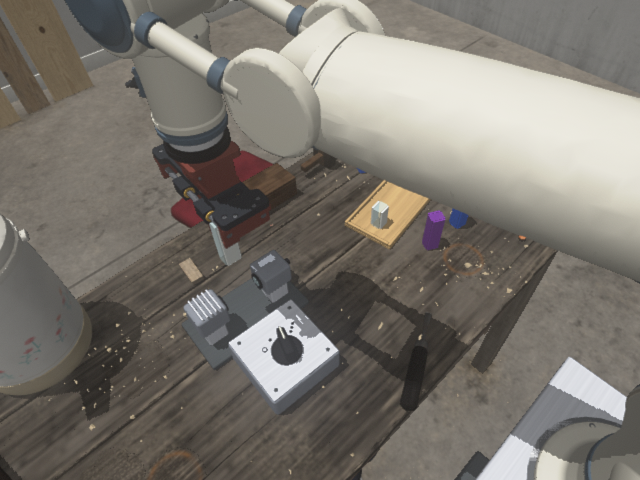

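Run:
```python
from h import *
T=np.load("w7.npy"); Ti=np.linalg.inv(T)
P=ray("wrist",[[115,157.5],[240.5,158],[247.5,275.5],[132,275.5]],.056,T)
for i in range(4):
  d=P[(i+1)%4]-P[i]; print(np.linalg.norm(d),np.arctan2(d[1],d[0]))
th=-.064; ex=np.array([np.cos(th),np.sin(th)])
for c in ([.4747,.1883],P.mean(0)[:2],[.4753,.1883]):
    o=np.array(c)+.118*ex; print("origin",o,(Ti@np.r_[o,.075,1])[:3])
H=ray("wrist",[[292,125],[361,125],[290,105],[362,105]],.102,T); print("lamp",H,[(Ti@np.r_[h,1])[:2] for h in H])
B=ray("wrist",[[265,97],[388,97],[263,200],[386,200]],.012,T); print("base in tool",[(Ti@np.r_[h,1])[:2] for h in B])
im=__import__('cv2').imread("pics/w7.png"); import cv2
cv2.imwrite("pics/w7c.png",cv2.resize(im[85:395,225:425],None,fx=1.9,fy=1.9,interpolation=cv2.INTER_CUBIC))
```

```text
0.0995145559394709 -0.06750114550934481
0.09998101213604207 -1.6353231498555163
0.10005266818003074 3.0778672116524417
0.10035862523774805 1.5009035187155366
origin [0.59245842 0.18075315] [ 0.00017499 -0.00155633  0.16276239]
origin [0.59304578 0.18048918] [ 0.00077819 -0.0013309   0.16276253]
origin [0.59305842 0.18075315] [ 0.00077374 -0.00159514  0.16276246]
lamp [[0.5749216  0.25735842 0.102     ]
 [0.6207453  0.25444228 0.102     ]
 [0.57471444 0.2699891  0.102     ]
 [0.6218711  0.26698909 0.102     ]] [array([-0.02227544, -0.07686016]), array([ 0.02364094, -0.07691346]), array([-0.02329896, -0.08945101]), array([ 0.023953  , -0.08950682])]
base in tool [array([-0.05214259, -0.09907301]), array([ 0.0540779 , -0.09919931]), array([-0.05783879, -0.00901373]), array([ 0.05645375, -0.0091371 ])]
```

View pics/w7c.png

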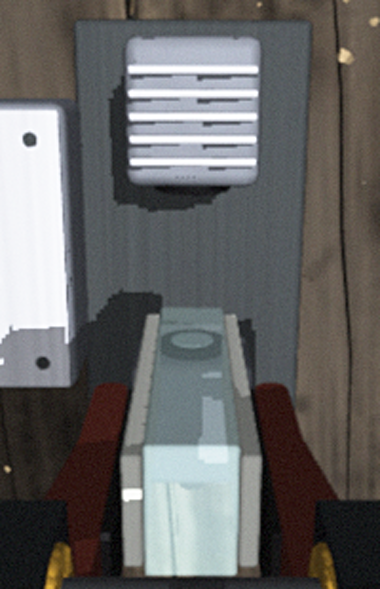

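Call:
{"op": "servo_tool", "data": {
  "deltas": [
    [0.0, 0.0005, -0.0015, 0.01, 0],
    [0.0, 0, 0, 0.02, 0],
    [0.0, 0, 0, 0.02, 0],
    [0.0, 0, 0, 0.02, 0],
    [0.0, 0, 0, 0.02, 0],
    [0.0, 0, 0, 0.015, 0],
    [0.0, 0, 0, 0.01, 0],
    [0.0, 0, 0, 0.005, 0],
    [0.0, 0, 0, 0, 0],
    [0.0, 0, 0, 0, 0]
  ]
}}

```text
t: 15.35
tool_pos: [0.593, 0.1821, 0.1185]
tcp_rot: [-0.0, 1.0, -0.031, 0.001]
wrist_force: [0.3, -0.3, -1.5]
opening: 0.026
```

Run:
```python
from h import *
import cv2
s=robot.read_state(); print(s['t'],s['tool_pos'],yaw(s),s['wrist_force'],s['wrist_torque'],s['opening'])
T=toolT(s); np.save("w8.npy",T)
im=vision.get_image("wrist"); cv2.imwrite("pics/w8.png",im)
im=vision.get_image("scene"); cv2.imwrite("pics/s8.png",cv2.resize(im[180:420,120:380],None,fx=3,fy=2.5,interpolation=cv2.INTER_CUBIC))
cv2.imwrite("pics/t8.png",vision.get_image("top"))
```

```text
15.35 [0.5929878  0.18212548 0.11853793] -0.06300497241244209 [ 0.29285677 -0.31714098 -1.47491113] [-0.12687571  0.08313327 -0.02404852] 0.02597831954971582
```

View pics/w8.png

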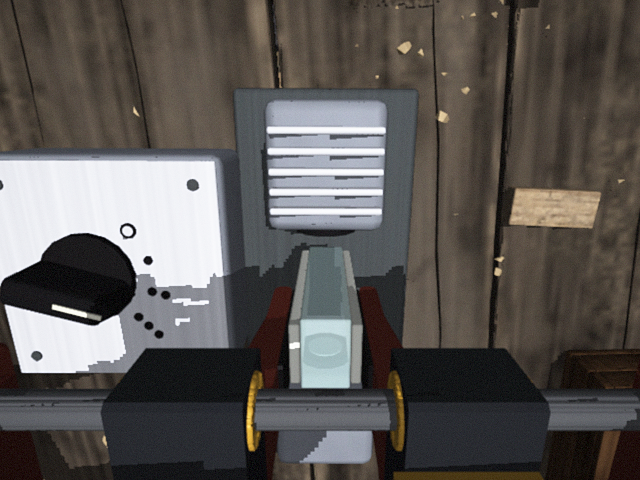

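View pics/s8.png

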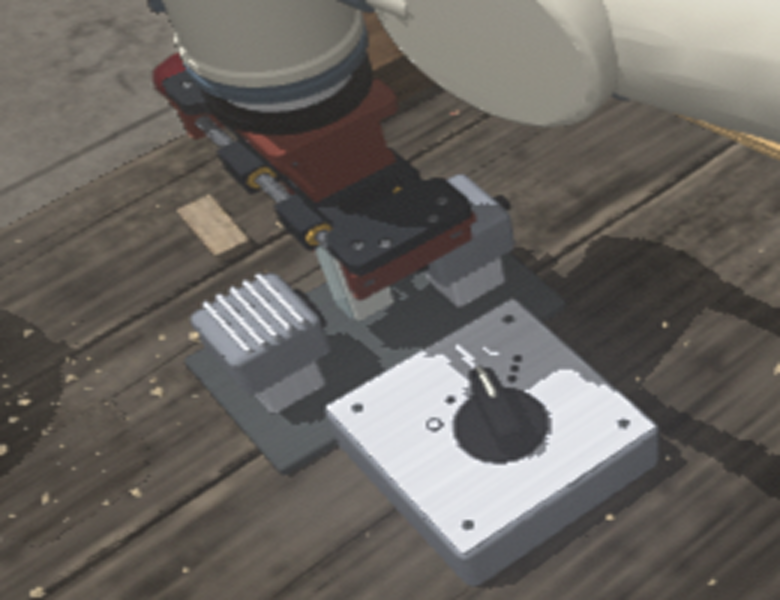

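View pics/t8.png

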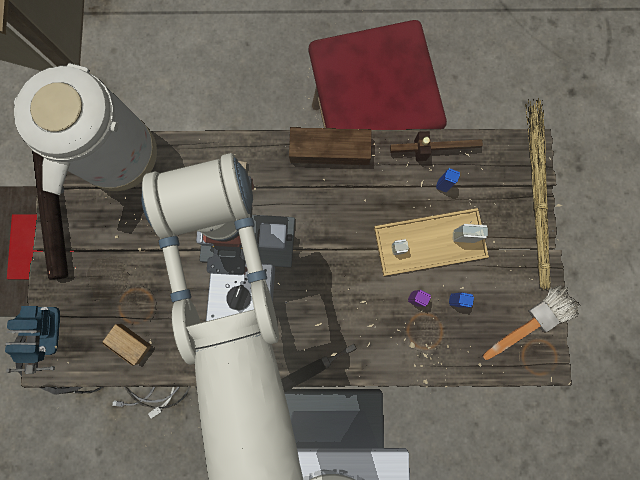

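Call:
{"op": "servo_tool", "data": {
  "deltas": [
    [0.0, 0, 0.001, 0, 0],
    [0.0, 0, 0, 0, 0],
    [0.0, 0, 0, 0, 0],
    [0.0, 0, 0, 0, 0],
    [0.0, 0, 0, 0, 0]
  ]
}}

```text
t: 16.12
tool_pos: [0.5925, 0.1811, 0.1176]
tcp_rot: [-0.0, 1.0, -0.031, -0.0]
wrist_force: [-0.7, 0.8, -1.4]
opening: 0.0261
```

Run:
```python
from h import *
from plant import close_job
s=robot.read_state(); print(s['t'],s['tool_pos'],yaw(s),s['wrist_force'],s['opening'],abs(s['joint_velocities']).max())
print(close_job())
```

```text
16.125 [0.59251667 0.18105142 0.11761619] -0.06296737160769082 [-0.74945706  0.80307424 -1.40249959] 0.02608110739648678 0.002124632590169836
the job is handed in; nothing more can be done
None
```

The job is handed in at t = 16.1 s with the tall cell still held in the light path; the hand-in gave no verdict. I turned the selector from one dot to two dots and then let go of the knob. After that I picked up the tall cell by its frosted faces and lowered it between the two heads.

My last checks:
- **Selector:** the pointer stands at the two dots. I measured it at about 1.12 rad after release, and it looked unchanged in the last wrist picture.
- **Position:** taking the cell as centred on the TCP, the window point is within about 1 mm of the beam middle sideways and along the beam. It is at about 75 mm height, from the grip height I took at pick-up.
- **Squareness:** the tool's yaw is within about 0.005 rad of the meter's.
- **Grip:** the opening is 26.1 mm, which matches the 26 mm across the frosted plates. The joints were nearly still, at most 0.002 rad/s.
- **No contact with the meter:** the wrist showed about 1.4 N downward, roughly the cell's weight, and nothing touched the meter in the pictures.
- **Other cells:** the short and thick cells stand in their places in the last top picture.

One disagreement: the top and wrist cameras placed the cell and the meter about 2 mm apart. I relied mainly on the closer wrist view. No check failed.

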